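Set the sprung tweezers to the gauge plate

TASK

First slide the steel gauge plate, by its black handle, fully home in the slot of the setting jig, under the points of the sprung tweezers that are clamped there. Then squeeze the tweezers by their two rubber pads until the points are as far apart as the two lines on the plate, 14 mm, and finish while still holding them steadily at that gap, so that they can be locked. Do not squeeze the points right together, and do not knock the other things about on the bench.

Things in the scene. Friction and masses are not known exactly. Their poses are not given: they have to be found in the camera images.
- jig: dark steel setting jig fixed to the bench. Origin on the bench, on the slot's centre line; z up, x along the slot, the way the plate is pushed in. The tweezers are clamped above its far end: clamp block at x = 102 to 150 mm, y = +-28 mm, top at z = 50 mm; the legs run from hinges at x = 110 mm back over the slot to the points at x = -30 mm, leg tops at z = 39 mm
- slot_mouth (a point): middle of the slot's mouth, on the bench, at x = -50 mm of the jig. From here the slot, 52 mm wide, lies directly on the bench between rails 14 mm wide and 11.5 mm high. Before it a funnel flares out to about 60 mm wide at x = -69 mm. From x = -30 to 30 mm of the jig, lips reach 5 mm over each edge of the plate, with 7.5 mm free height under them
- slot_end (a point): middle of the end stop's face, on the bench, at x = 30 mm of the jig: the plate's front edge touches it when home. Behind it a flat block 80 mm wide, 11.5 mm high, reaches to x = 95 mm under the legs
- gauge_plate: loose steel plate, 150 mm long (x), 50 mm wide (y), 6 mm thick, 0.2 to 0.4 kg; origin: centre of its underside, z up. Goes in with its front edge (x = 75 mm; the first 8 mm are only 44 mm wide). When home, its origin is at x = -45 mm, y = 0 of the jig, x axis along the jig's. Two black lines on its top, 14 mm apart (y = +-7 mm), run along x. Black upright handle near its back edge
- plate_handle (a point): centre of the plate's black handle, at x = -57 mm, z = 28 mm of the plate. The handle is 36 mm long along the plate's x, 14 mm thick along y, and rises from the plate's top (z = 6 mm) to z = 40 mm
- leg_left: steel leg of the tweezers on the jig's +y side; origin: its hinge, at (110, 8, 32) mm of the jig, hinge axis vertical; it is 140 mm long from hinge to point and 4 mm thick. Each leg has its own spring (7 N m/rad), pressing outwards against a stop
- leg_right: the other leg, mirror image, hinge at (110, -8, 32) mm of the jig
- pad_left (a point): centre of the outer face of the left leg's black rubber grip pad (facing jig +y), z = 32 mm, about x = 15 mm of the jig; pad 26 mm long, 22 mm high. The pad faces are 48 mm apart untouched; with the points 14 mm apart they are 34.6 mm apart and parallel, each pressing back with about 5 N. 1 mm less between the pads brings the points 1.47 mm closer
- pad_right (a point): the same on the right leg, facing the jig's -y
- tip_left (a point): lower end of the left leg's point, a 4 mm thick pin bent down, 13 mm above the bench; on the pin's axis. The tip gap is the distance between the two tip points: 34 mm untouched
- tip_right (a point): the same on the right leg
- jar: small clear screw-top jar, 44 mm across, 45 mm high, standing beside the jig; origin: centre of its underside
- wrench: steel spanner 160 mm long lying flat, about 10 mm thick; origin: about its middle, underside
- tape_roll: grey ring of tape lying flat, 84 mm across, 24 mm high; origin: centre of its underside
- offcut: pale wooden block 90 x 45 x 30 mm; origin: centre of its underside
- square: try square lying flat: wooden stock 100 x 18 x 16 mm along its x, thin steel blade 130 mm out along its +y at x = -38 mm; origin: centre of the stock's underside
- clamp: small dark steel C-clamp lying flat, 56 x 56 x 18 mm; origin: middle of it, on the underside
- driver: screwdriver 180 mm long lying on the bench, black handle; origin: about its middle, underside
There are look-alikes about, which are no part of the job. Several things have the shape of the gauge_plate; the one meant has the colours described above.

How it is judged:
On the way, in this order (a step that is already met when the one before it is completed fails the run):
1. the gauge plate is fully home in the slot, the tweezers not yet squeezed (x of gauge_plate in the frame of jig between -0.049 and -0.041 m and y of gauge_plate in the frame of jig between -0.004 and 0.004 m and z of gauge_plate in the frame of jig below 0.003 m and angle between the x axis of gauge_plate and the x axis of jig, either way round below 0.08 rad and x of plate_handle in the frame of jig below -0.08 m and distance between tip_left and tip_right above 0.028 m), for 0.2 s.
2. the tweezers are squeezed between the fingers to the marked gap and held there for a second (x of gauge_plate in the frame of jig between -0.049 and -0.041 m and y of gauge_plate in the frame of jig between -0.004 and 0.004 m and z of gauge_plate in the frame of jig below 0.003 m and angle between the x axis of gauge_plate and the x axis of jig, either way round below 0.08 rad and x of plate_handle in the frame of jig below -0.08 m and distance between tip_left and tip_right between 0.012 and 0.016 m and contact force between the fingers and leg_left above 1 N and contact force between the fingers and leg_right above 1 N), for 1 s.
At the end, for the whole second after the job is handed in: The plate is home in the slot (within 4 mm of the end stop, flat and straight, handle outside) and the robot's fingers press on both legs (over 1 N each), keeping the points 12 to 16 mm apart, through the last second (all of step 2); the arm keeps its last pose, push and grip.
It fails at once if the points were squeezed to less than 6 mm apart (distance between tip_left and tip_right below 0.006 m).
It fails at once if another thing on the bench was moved by more than 40 mm (distance of any of jar, wrench, tape_roll, offcut, square, clamp, driver from where it was at the start of the episode above 0.04 m).
It also fails if it takes over 59 s, if anything falls off the work surface, if the arm or the gripper's body presses on something with over 40 N, if the wrist force passes 120 N, or if a joint passes its speed limit or range.

ROBOT

A 6-joint arm with a two-finger parallel gripper is mounted at the origin on the work surface. World frame = base frame: x ahead of the robot, y to its left, z up, the work surface at z = 0. Lengths are in m, angles in rad, forces in N, time in s.
With the tool pointing down it reaches from about 0.4 to 0.825 m from the base axis. Payload 7 kg.
Tool frame: the origin (TCP) lies midway between the tips of the shut fingers; the grasp point (between the pads) lies 19 mm behind it (arm.hold_point_z is the distance from the TCP to the grasp point, in m); z points along the fingers, x is the direction in which the jaws open and shut, and the axes are right-handed (so a half turn about z gives the same grasp; the last joint's range is limited). The gripper opens to 88 mm and grips with 3 to 60 N. Pads are 19 mm wide; open, the fingers measure 130 mm over their backs; the gripper's body (78 mm by 193 mm) begins 47 mm behind the grasp point.
Start: joints at [1.537, 0.359, 0.012, 0, -1.224, -0.288], TCP at [0.213, 0.64, 0.227] pointing down, gripper open.
Joint ranges: [-3.07, 3.07], [-1.43, 2.12], [-1.02, 1.25], [-3.03, 1.67], [-3.05, -0], [-3.03, 3.03]. Speed limits (rad/s): [2.39, 2.39, 3.01, 3.14, 3.14, 3.14].

INTERFACE

Orientations are given as [roll, pitch, yaw] about the fixed x, y, z axes, in that order (R = Rz(yaw) Ry(pitch) Rx(roll)).
In Python, from station import readout, viewer, job, arm gives the robot as it stands.
- The arm moves only by the tool apply_moves, never from a script. Its argument "deltas" is text: rows parted by semicolons, each of 4 numbers parted by spaces: the shift along the tool's x, y, z in cm, then the turn about the tool's z in rad. A call has 1 to 10 rows; each row shifts and turns the commanded pose from where the row before left it, along the tool's axes as they then stand; what a row does not reach is not made up. A row lasts 1/8 s, in which the tool goes at most 62.5 mm and 10.7 degrees, less where a joint would pass 70% of its speed; a pose out of reach is approached as far as the arm can. A call is refused whole if a number of a shift passes 6.25 or a number of a turn 0.188, either way. A call with a gripper value outside its range is refused whole. "gripper" is the closure, from -1 (fully open) to 1 (shut), so that 0 is half open, set as the call begins (left out, the last holds). The fingers move at their own pace and stop on an object; "squeeze" is the grip in N (left out, the last holds). Time passes only in rows, so rows that do not move let the fingers close. It gives the time, the measured TCP pose, the force and the opening at its end, in the units of the state.
- readout.get_state(): the state, without advancing time (a new reading comes with each control period).
- viewer.grab_frame(name): name is "scene" or "top" or "wrist"; returns a dict with "image" (420x560x3 uint8, red, green, blue), "camera_matrix" (3x3 intrinsics, pixels), "cam_to_world" (4x4, takes a point from camera to world coordinates). Camera axes: x right, y up, looking along -z (the intrinsics and any distortion apply to the point x, -y, -z); pixel columns grow to the right and rows downward; lengths in m; the calibration is good to about 2 mm. A picture is of the moment at which its call begins. There is no depth.
- job.job_done(): hands the job in, once; it reports no verdict.
Trained networks look in the newest picture that a camera, given by its name, has taken for a name from the list of things; names that differ only in an ending like _2 or _b are one class to them, and where a whole thing is asked for, a point or a joint stands for the part that bears it (a point fixed in the world has none). Each returns a list of dicts, best first, with "conf" (0 to 1); they miss things now and then, are a little off and sometimes report something else, mostly with a low value. They report only what shows in the picture. A call takes as long as a camera call. They do not tell look-alikes from the thing itself.
- viewer.silhouettes(camera, query): "region" (420x560 bool, what is visible of it) and "extent" ([left, top, width, height] in pixels, round what is visible of it).
The state is a dict: "t": time; "q": joint angles; "qd": joint speeds; "joint_efforts": joint torques, N m; "eef_pos": TCP position; "ee_rot": TCP orientation; "force": force on the tool from outside, world axes, zero at the start; "moment": the same for the moment, N m; "width": finger opening in m.
Only numpy, scipy, OpenCV 4.12 (cv2) and the standard library are available. Lean on these libraries where they do the work, as an engineer would, in place of code of your own. Each camera call takes 0.05 s, during which the arm holds its last target.

## Working session

There is one attempt and no reset: what is moved stays moved. The work goes in short steps, Python scripts to look and compute and a tool call to move; the robot and the scene stay as the last step left them, time stands still between calls to the robot, and variables do not carry over. Pictures are saved under pics/ and viewed, and the job is handed in when it is done.

Besides the shell and the picture viewer there is one more tool, called after "Request:" by a JSON object that holds its "api" and its "payload", one argument or row to a line. apply_moves: Moves the arm, as the interface text tells. Its arguments: {"type":"object","properties":{"deltas":{"type":"string"},"gripper":{"type":"number"},"squeeze":{"type":"number"}},"required":["deltas"]}

```bash
ls; mkdir -p pics; python3 - <<'E'
from station import readout, viewer, job, arm
import cv2,numpy as np
print(readout.get_state()); print([a for a in dir(arm) if a[0]!='_'])
for n in ['scene','top','wrist']:
    f=viewer.grab_frame(n); cv2.imwrite(f'pics/{n}0.png',f['image'][:,:,::-1]); print(n,f['camera_matrix'],f['cam_to_world'],f.keys())
E
```

```text
pics
{'t': 0.0, 'q': array([ 1.53706670e+00,  3.59343016e-01,  1.10687876e-02, -3.78914798e-04,
       -1.22409765e+00, -2.88095763e-01]), 'qd': array([-0.00063007,  0.00126045, -0.0013289 , -0.00123061, -0.00133191,
        0.0010642 ]), 'joint_efforts': array([-9.23747939e-04, -5.82714558e+01,  2.93051273e+01,  6.99724853e+00,
        6.86983185e-03, -1.68769852e-04]), 'eef_pos': array([0.21336522, 0.63987328, 0.2256502 ]), 'ee_rot': array([-3.14148648e+00, -1.61183496e-03, -1.89275083e+00]), 'force': array([-0.18312672,  1.41680382, -0.68193296]), 'moment': array([ 0.01151017,  0.01100194, -0.02216605]), 'width': 0.08771256154229878}
['Unreachable', 'hold_point_z']
scene [[522.1834247    0.         280.86342275]
 [  0.         522.1834247  209.22461457]
 [  0.           0.           1.        ]] [[ 0.48648833 -0.66464628  0.56707532  1.28630828]
 [ 0.8736203   0.36203704 -0.32514113 -0.52017521]
 [ 0.01080157  0.65358588  0.75677528  1.07982244]
 [ 0.          0.          0.          1.        ]] dict_keys(['image', 'camera_matrix', 'cam_to_world'])
top [[434.36421017   0.         273.45474517]
 [  0.         434.36421017 206.22995978]
 [  0.           0.           1.        ]] [[ 0.01154281  0.98448644 -0.17508056  0.33229686]
 [-0.99990738  0.01010159 -0.00912075 -0.07993051]
 [-0.00721066  0.17516963  0.98451186  1.11329773]
 [ 0.          0.          0.          1.        ]] dict_keys(['image', 'camera_matrix', 'cam_to_world'])
wrist [[300.77131549   0.         277.46208945]
 [  0.         300.77131549 206.23510276]
 [  0.           0.           1.        ]] [[-0.31656918  0.90739783  0.27642925  0.28835702]
 [-0.94856865 -0.30320045 -0.09103293  0.6152773 ]
 [ 0.00121039 -0.29103035  0.95671306  0.38431536]
 [ 0.          0.          0.          1.        ]] dict_keys(['image', 'camera_matrix', 'cam_to_world'])
```

View pics/scene0.png

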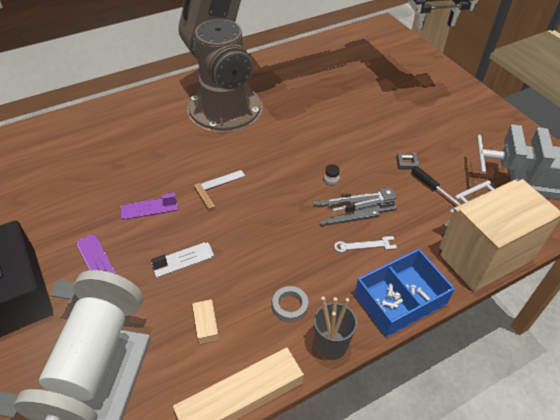

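View pics/top0.png

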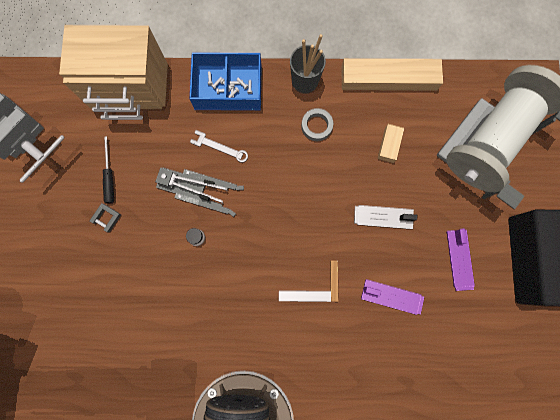

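View pics/wrist0.png

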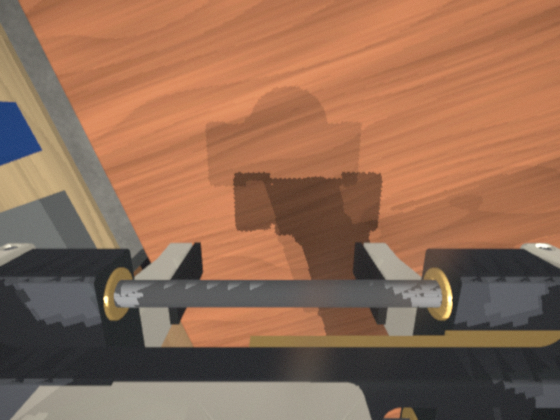

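The only steel/white plate with a black handle is at top-view px (385,217). The purple ones at (460,260) and (393,297) are look-alikes. The jig is at (200,190). Next I'll measure them.

```bash
cat > h.py <<'E'
from station import readout, viewer, job, arm
import cv2,numpy as np
def proj(f,P):
    P=np.atleast_2d(P); T=np.linalg.inv(f['cam_to_world']); c=P@T[:3,:3].T+T[:3,3]
    u=c*[1,-1,-1]; p=u@f['camera_matrix'].T; return p[:,:2]/p[:,2:]
def ray(f,uv):
    d=np.linalg.inv(f['camera_matrix'])@[uv[0],uv[1],1]; d=d*[1,-1,-1]
    return f['cam_to_world'][:3,3], f['cam_to_world'][:3,:3]@d
def atz(f,uv,z):
    o,d=ray(f,uv); return o+d*(z-o[2])/d[2]
def tri(fa,a,fb,b):
    o1,d1=ray(fa,a);o2,d2=ray(fb,b); A=np.stack([d1,-d2],1); s=np.linalg.lstsq(A,o2-o1,rcond=None)[0]
    p,q=o1+s[0]*d1,o2+s[1]*d2; return (p+q)/2, np.linalg.norm(p-q)
def crop(f,box,k,name):
    x,y,w,h=box; c=f['image'][y:y+h,x:x+w,::-1]; cv2.imwrite('pics/'+name+'.png',cv2.resize(c,None,fx=k,fy=k,interpolation=cv2.INTER_CUBIC))
E
python3 - <<'E'
from h import *
for n,bx in [('top',(140,140,120,110)),('scene',(300,160,120,80))]:
    f=viewer.grab_frame(n); crop(f,bx,6,n+'_jig')
    for q in ['gauge_plate','plate_handle','jig','leg_left','jar','wrench','tip_left','pad_left']:
        for r in viewer.silhouettes(n,q)[:4]:
            ys,xs=np.nonzero(r['region']); print(n,q,round(r['conf'],2),r['extent'],xs.mean().round(1),ys.mean().round(1),atz(f,(xs.mean(),ys.mean()),.01).round(3))
    crop(f,(340,190,90,55) if n=='top' else (140,230,90,55),8,n+'_plate')
E
```

```text
top gauge_plate 0.95 [447.8, 229.2, 30.7, 63.7] 460.2 259.8 [ 0.396 -0.541  0.01 ]
top gauge_plate 0.85 [354.9, 206.7, 63.7, 25.0] 384.3 216.9 [ 0.504 -0.354  0.01 ]
top gauge_plate 0.78 [361.9, 282.1, 62.5, 28.6] 392.0 297.1 [ 0.302 -0.367  0.01 ]
top plate_handle 0.97 [447.8, 228.3, 28.4, 62.9] 460.4 260.4 [ 0.395 -0.542  0.01 ]
top plate_handle 0.67 [355.0, 205.6, 62.9, 20.7] 384.7 217.0 [ 0.503 -0.355  0.01 ]
top jig 0.72 [155.5, 167.2, 90.8, 49.7] 193.1 188.0 [0.574 0.14  0.01 ]
top leg_left 0.62 [170.7, 180.8, 49.1, 22.1] 195.0 192.1 [0.564 0.135 0.01 ]
top jar 0.75 [183.7, 229.4, 21.5, 13.5] 195.3 236.6 [0.448 0.129 0.01 ]
top wrench 0.56 [190.9, 134.5, 56.3, 29.6] 220.8 147.9 [0.684 0.071 0.01 ]
top tip_left 0.63 [173.2, 185.4, 37.8, 15.1] 203.3 196.2 [0.553 0.113 0.01 ]
top pad_left 0.6 [169.5, 180.2, 40.4, 19.2] 192.7 191.3 [0.566 0.141 0.01 ]
scene gauge_plate 0.82 [149.8, 240.4, 61.8, 37.2] 180.5 259.3 [ 0.509 -0.361  0.01 ]
scene gauge_plate 0.75 [76.3, 234.3, 41.2, 39.1] 94.4 254.6 [ 0.392 -0.544  0.01 ]
scene gauge_plate 0.73 [334.3, 197.6, 48.2, 13.8] 354.4 206.1 [0.571 0.121 0.01 ]
scene gauge_plate 0.66 [119.7, 193.9, 57.5, 24.9] 149.4 207.2 [ 0.308 -0.37   0.01 ]
scene plate_handle 0.69 [78.2, 236.7, 36.8, 36.9] 94.2 254.8 [ 0.393 -0.545  0.01 ]
scene plate_handle 0.65 [149.8, 242.0, 64.6, 35.5] 180.3 259.4 [ 0.509 -0.361  0.01 ]
scene plate_handle 0.62 [118.0, 194.5, 58.5, 25.9] 149.2 207.3 [ 0.308 -0.37   0.01 ]
scene jig 0.79 [313.3, 186.7, 84.7, 40.4] 359.3 206.2 [0.578 0.133 0.01 ]
scene leg_left 0.4 [334.5, 235.7, 58.2, 19.5] 364.6 245.0 [0.693 0.069 0.01 ]
scene jar 0.74 [324.6, 164.4, 17.3, 20.3] 331.3 174.7 [0.439 0.131 0.01 ]
scene wrench 0.61 [339.8, 234.9, 52.3, 20.4] 368.0 244.5 [0.696 0.078 0.01 ]
scene pad_left 0.76 [330.8, 193.7, 44.2, 8.4] 353.8 197.5 [0.544 0.138 0.01 ]
scene pad_left 0.36 [311.5, 187.9, 84.3, 40.5] 359.4 206.2 [0.578 0.133 0.01 ]
```

View pics/top_jig.png

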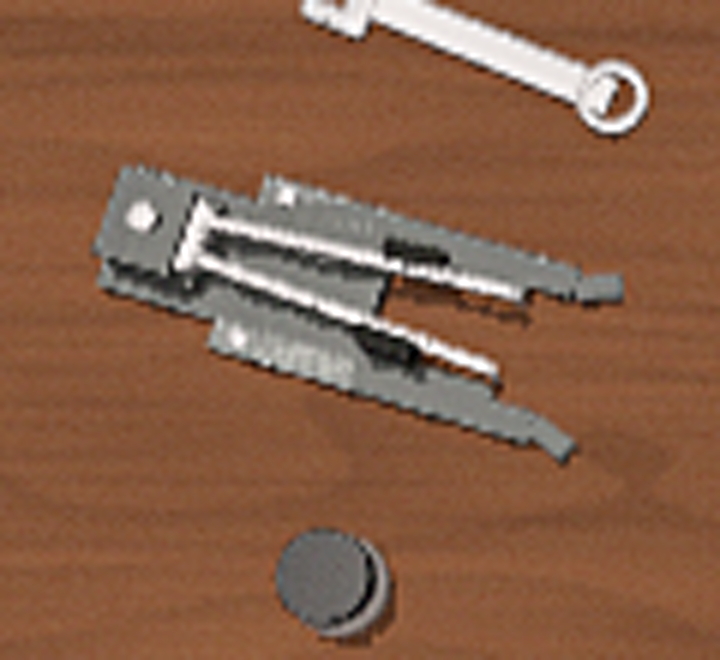

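View pics/scene_jig.png

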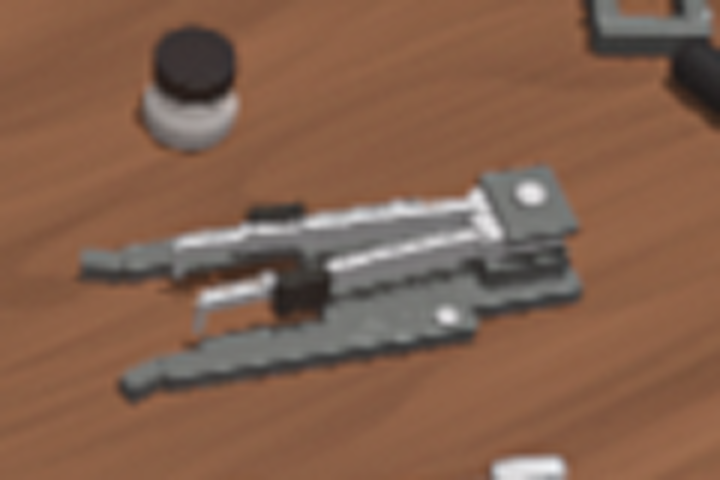

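View pics/top_plate.png

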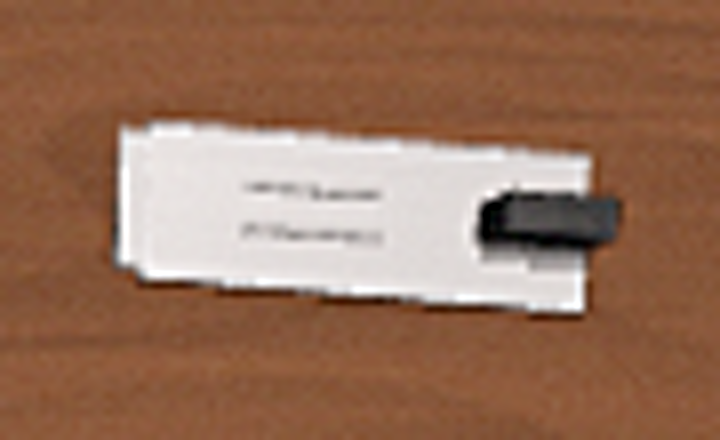

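View pics/scene_plate.png

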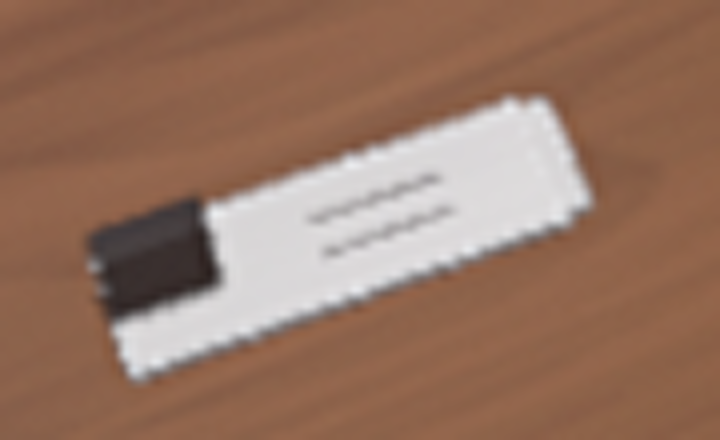

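```bash
cat > fit.py <<'E'
from h import *
from scipy.optimize import least_squares
def model(p,P):
    c,s=np.cos(p[2]),np.sin(p[2]); P=np.asarray(P,float)/1000
    return np.c_[p[0]+c*P[:,0]-s*P[:,1],p[1]+s*P[:,0]+c*P[:,1],P[:,2]+(p[3] if len(p)>3 else 0)]
def fit(obs,p0,free_z=True):
    # obs: list of (frame, model pts, pix)
    def r(p): return np.concatenate([(proj(f,model(p,P))-uv).ravel() for f,P,uv in obs])
    s=least_squares(r,list(p0)+([0] if free_z else []),loss='soft_l1',f_scale=1)
    return s.x, [ (proj(f,model(s.x,P))-uv).round(1).tolist() for f,P,uv in obs]
E
python3 - <<'E'
from fit import *
t=viewer.grab_frame('top'); s=viewer.grab_frame('scene')
U=lambda a,k,o: np.array(a,float)/k+o
pt=[(-75,-25,6),(-75,25,6),(75,-22,6),(-75,-7,40),(-75,7,40),(-39,7,40)]
ut=U([(590,155),(585,312),(120,127),(620,197),(612,245),(505,243)],8,(340,190))
ps=[(-75,-25,6),(75,22,6),(75,-22,6),(-39,7,40),(-39,-7,40),(-75,7,40)]
us=U([(135,380),(545,97),(592,207),(193,197),(208,225),(88,240)],8,(140,230))
x,r=fit([(t,pt,ut),(s,ps,us)],(.504,-.357,1.55)); print('plate',x.round(4),r)
jt=[(150,-28,50),(150,28,50),(-30,-17,39),(-30,17,39)]
ut=U([(125,165),(97,250),(525,293),(495,370)],6,(140,140))
js=[(150,28,50),(150,-28,50),(-30,17,39),(-30,-17,39),(102,28,50)]
us=U([(545,165),(580,232),(178,243),(200,298),(480,175)],6,(300,160))
x,r=fit([(t,jt,ut),(s,js,us)],(.56,.13,1.75)); print('jig',x.round(4),r)
print(model(x,[(0,0,0),(-50,0,0),(15,0,32),(-30,0,13)]).round(4))
E
```

```text
plate [ 0.5048 -0.3549  1.4981 -0.0046] [[[-0.6, 0.4], [-0.5, -0.1], [0.1, 0.3], [-0.4, -0.0], [0.5, -0.5], [-0.6, -1.4]], [[-0.7, -0.3], [-0.4, 0.8], [-0.4, -0.3], [0.4, -0.2], [0.1, 0.5], [-0.9, -0.6]]]
jig [ 0.561   0.083   1.267  -0.0093] [[[0.7, -4.6], [-2.5, 1.6], [-0.5, 0.2], [0.1, -0.1]], [[0.8, -1.6], [2.1, 2.2], [-0.6, 0.5], [-1.0, 0.7], [-5.0, -0.8]]]
[[ 0.561   0.083  -0.0093]
 [ 0.5461  0.0353 -0.0093]
 [ 0.5655  0.0973  0.0227]
 [ 0.552   0.0544  0.0037]]
```

```bash
cat > plan.py <<'E'
from h import *
import math
def plan(targets,start=None,nd=2):
    """targets: list of (x,y,z,yaw,rows). prints rows."""
    st=readout.get_state()
    if start is None: p=st['eef_pos'].copy(); yaw=st['ee_rot'][2]
    else: p=np.array(start[:3],float); yaw=start[3]
    rows=[]
    for (x,y,z,ya,n) in targets:
        d=(ya-yaw+math.pi)%(2*math.pi)-math.pi
        g=np.array([x,y,z])
        for i in range(n):
            k=n-i
            dw=(g-p)/k; t=round(((ya-yaw+math.pi)%(2*math.pi)-math.pi)/k,3)
            X=np.array([math.cos(yaw),math.sin(yaw),0]);Y=np.array([math.sin(yaw),-math.cos(yaw),0]);Z=np.array([0,0,-1.])
            l=np.array([round(100*dw@a,nd) for a in (X,Y,Z)])
            p=p+(l[0]*X+l[1]*Y+l[2]*Z)/100; yaw+=t
            rows.append((*l,t))
    for i in range(0,len(rows),10):
        print('; '.join(' '.join(f'{v:g}' for v in r) for r in rows[i:i+10]))
    print('end',p.round(4),round(yaw,4), 'maxshift',max(np.linalg.norm(r[:3]) for r in rows))
E
python3 - <<'E'
from plan import *
plan([(.545,.0,.23,2.846,14)],nd=1)
E
```

```text
3.6 -3.7 -0 -0.11; 3.2 -4.1 -0 -0.11; 2.7 -4.4 -0 -0.11; 2.2 -4.7 -0 -0.11; 1.7 -4.9 -0 -0.11; 1.1 -5 -0 -0.111; 0.6 -5.1 -0 -0.11; -0 -5.1 -0 -0.111; -0.6 -5.1 -0.1 -0.11; -1.1 -5 -0 -0.111
-1.7 -4.9 -0.1 -0.11; -2.2 -4.6 -0 -0.111; -2.7 -4.4 -0.1 -0.11; -3.1 -4.1 -0 -0.111
end [ 5.445e-01 -2.000e-04  2.296e-01] -3.4376 maxshift 5.200961449578338
```

Request:
{"api": "apply_moves", "payload": {
  "deltas": "3.6 -3.7 0 -0.11; 3.2 -4.1 0 -0.11; 2.7 -4.4 0 -0.11; 2.2 -4.7 0 -0.11; 1.7 -4.9 0 -0.11; 1.1 -5 0 -0.11; 0.6 -5.1 0 -0.11; 0 -5.1 0 -0.11; -0.6 -5.1 0 -0.11; -1.1 -5 0 -0.11"
}}

```text
t: 2.4
eef_pos: [0.6313, 0.5962, 0.2266]
ee_rot: [-3.141, -0.0, -0.791]
force: [1.2, 0.7, -0.1]
width: 0.0872
```

Request:
{"api": "apply_moves", "payload": {
  "deltas": "-1.7 -4.9 0 -0.11; -2.2 -4.6 0 -0.11; -2.7 -4.4 0 -0.11; -3.1 -4.1 0 -0.11; 0 0 0 0; 0 0 0 0"
}}

```text
t: 3.15
eef_pos: [0.6391, 0.7747, 0.2167]
ee_rot: [-3.116, -0.012, -0.353]
force: [-0.1, 0.0, 1.2]
width: 0.0875
```

```bash
python3 - <<'E'
from h import *
f=viewer.grab_frame('wrist'); cv2.imwrite('pics/w1.png',f['image'][:,:,::-1]); crop(f,(150,0,260,210),3,'w1c'); np.savez('w1',**f)
s=readout.get_state(); print(s['t'],s['eef_pos'],s['ee_rot'])
E
```

```text
3.2 [0.63980898 0.77405801 0.21765274] [-3.11507003 -0.01249217 -0.35392462]
```

View pics/w1.png

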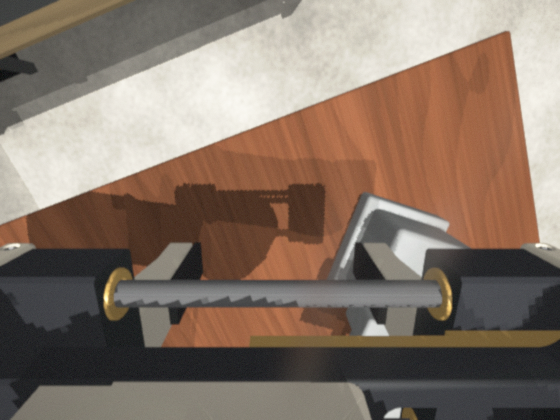

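View pics/w1c.png

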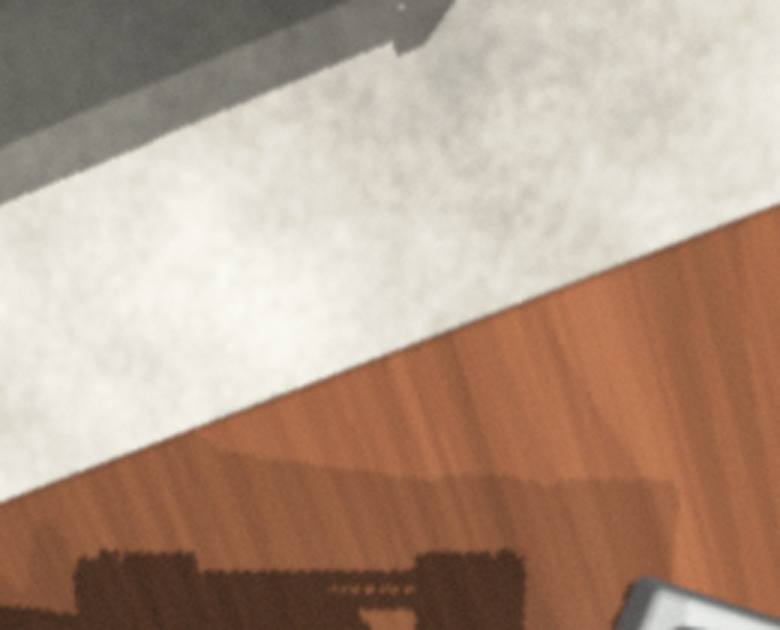

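The turn sign in my planner was wrong: the tool's z axis points down, so a positive turn lowers yaw. I'll fix that and go back.

```bash
sed -i 's/t=round((\(.*\))\/k,3)/t=round((-1)*(\1)\/k,3)/; s/yaw+=t/yaw-=t/' plan.py; grep -n "t=round" plan.py; python3 - <<'E'
from plan import *
print(readout.get_state()['q'].round(2))
f=viewer.grab_frame('top'); g=viewer.grab_frame('scene')
for uv in [(65,75),(150,105),(150,28),(40,160)]: print(uv,atz(f,uv,.12).round(3))
plan([(.47,.5,.28,-1.5,7),(.545,0,.23,-3.0,9),(.545,0,.23,2.846,3)],nd=1)
E
```

```text
14:            dw=(g-p)/k; t=round((-1)*((ya-yaw+math.pi)%(2*math.pi)-math.pi)/k,3)
[ 1.08  1.05  1.25  0.01 -1.75  1.71]
(65, 75) [0.832 0.447 0.12 ]
(150, 105) [0.756 0.232 0.12 ]
(150, 28) [0.96  0.245 0.12 ]
(40, 160) [0.615 0.485 0.12 ]
-0.9 4.5 -0.9 0.164; -0.2 4.6 -0.9 0.164; 0.6 4.6 -0.9 0.163; 1.3 4.4 -0.9 0.164; 2 4.1 -0.9 0.163; 2.7 3.8 -0.8 0.164; 3.2 3.3 -0.9 0.163; 5.6 -0.4 0.6 0.167; 5.4 -1.4 0.6 0.167; 5.2 -2.3 0.5 0.167
4.7 -3.1 0.6 0.167; 4.1 -3.8 0.5 0.166; 3.5 -4.4 0.6 0.167; 2.6 -4.9 0.5 0.166; 1.8 -5.3 0.6 0.167; 0.9 -5.6 0.5 0.166; 0 -0 0 0.146; -0 -0 0 0.146; -0 -0 0 0.146
end [5.450e-01 2.000e-04 2.301e-01] -3.4375 maxshift 5.707889277132134
```

Request:
{"api": "apply_moves", "payload": {
  "deltas": "-0.9 4.5 -0.9 0.164; -0.2 4.6 -0.9 0.164; 0.6 4.6 -0.9 0.164; 1.3 4.4 -0.9 0.164; 2 4.1 -0.9 0.164; 2.7 3.8 -0.8 0.164; 3.2 3.3 -0.9 0.164"
}}

```text
t: 4.18
eef_pos: [0.4801, 0.5019, 0.2707]
ee_rot: [-3.119, 0.019, -1.477]
force: [1.5, -0.2, 0.7]
width: 0.0878
```

```bash
python3 - <<'E'
from plan import *
print(readout.get_state()['q'].round(2))
plan([(.545,0,.23,-3.0,9),(.545,0,.23,2.846,3)],nd=1)
E
```

```text
[ 1.09  0.35  0.1   0.01 -1.29  0.57]
5.6 -0.2 0.5 0.169; 5.5 -1.1 0.4 0.169; 5.2 -2.1 0.5 0.169; 4.8 -2.9 0.4 0.169; 4.3 -3.7 0.5 0.169; 3.6 -4.3 0.4 0.169; 2.8 -4.9 0.5 0.17; 1.9 -5.3 0.4 0.169; 1.1 -5.5 0.5 0.17; -0 -0 -0 0.146
-0 -0 -0 0.145; -0 -0 -0 0.146
end [5.446e-01 1.000e-04 2.297e-01] -3.4375 maxshift 5.694734409961539
```

Request:
{"api": "apply_moves", "payload": {
  "deltas": "5.6 -0.2 0.5 0.169; 5.5 -1.1 0.4 0.169; 5.2 -2.1 0.5 0.169; 4.8 -2.9 0.4 0.169; 4.3 -3.7 0.5 0.169; 3.6 -4.3 0.4 0.169; 2.8 -4.9 0.5 0.17; 1.9 -5.3 0.4 0.169; 1.1 -5.5 0.5 0.17; 0 0 0 0.146"
}}

```text
t: 5.42
eef_pos: [0.5488, -0.0007, 0.2204]
ee_rot: [3.122, 0.021, 3.132]
force: [0.6, 0.1, -0.0]
width: 0.0875
```

Request:
{"api": "apply_moves", "payload": {
  "deltas": "0 0 0 0.146; 0 0 0 0.146; 0 0 0 0; 0 0 0 0"
}}

```text
t: 5.92
eef_pos: [0.5491, 0.0032, 0.2204]
ee_rot: [3.117, 0.015, 2.854]
force: [0.5, -0.1, 0.8]
width: 0.0878
```

```bash
python3 - <<'E'
from h import *
f=viewer.grab_frame('wrist'); cv2.imwrite('pics/w2.png',f['image'][:,:,::-1]); crop(f,(150,0,260,210),3,'w2c'); np.savez('w2',**f)
s=readout.get_state(); print(s['t'],s['eef_pos'],s['ee_rot'],s['q'].round(3))
E
```

```text
5.975 [0.54904749 0.00337028 0.22016815] [3.1170672  0.01418038 2.85362058] [ 0.355  0.144 -0.288 -0.012 -1.113 -0.637]
```

View pics/w2.png

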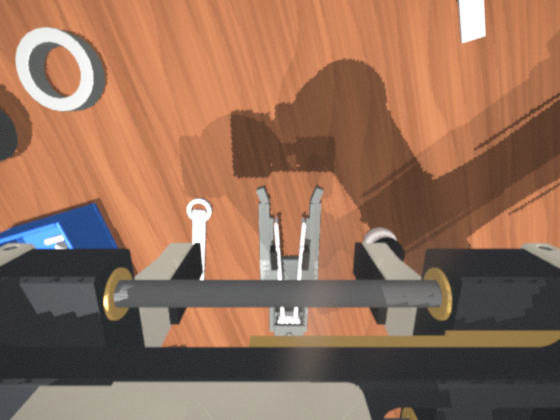

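View pics/w2c.png

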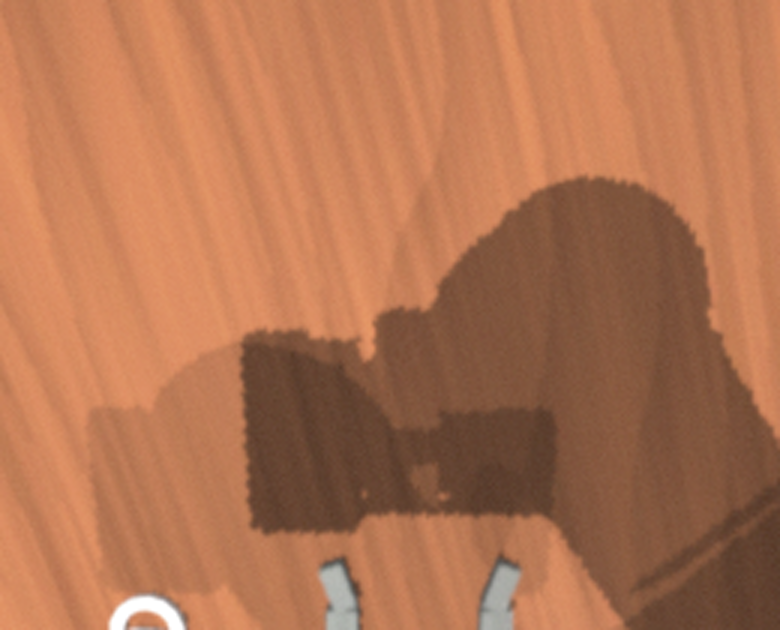

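```bash
python3 - <<'E'
from fit import *
f=dict(np.load('w2.npz')); crop(f,(240,180,100,75),8,'w2d'); crop(f,(240,250,100,75),8,'w2e')
for x,y in [(.561,.083)]:
  P=[(-69,-30,11.5),(-69,30,11.5),(-50,-26,11.5),(-50,26,11.5),(-30,-17,39),(-30,17,39),(110,8,39),(110,-8,39),(30,-40,11.5),(30,40,11.5)]
  print(np.c_[P,proj(f,model((x,y,1.267,0),P)).round(1)])
E
```

```text
[[-69.  -30.   11.5 265.8 184.8]
 [-69.   30.   11.5 313.8 185.7]
 [-50.  -26.   11.5 268.9 199.3]
 [-50.   26.   11.5 309.9 200.1]
 [-30.  -17.   39.  275.3 222.1]
 [-30.   17.   39.  303.5 222.6]
 [110.    8.   39.  292.4 319. ]
 [110.   -8.   39.  280.6 318.7]
 [ 30.  -40.   11.5 258.2 255.6]
 [ 30.   40.   11.5 317.3 256.8]]
```

View pics/w2d.png

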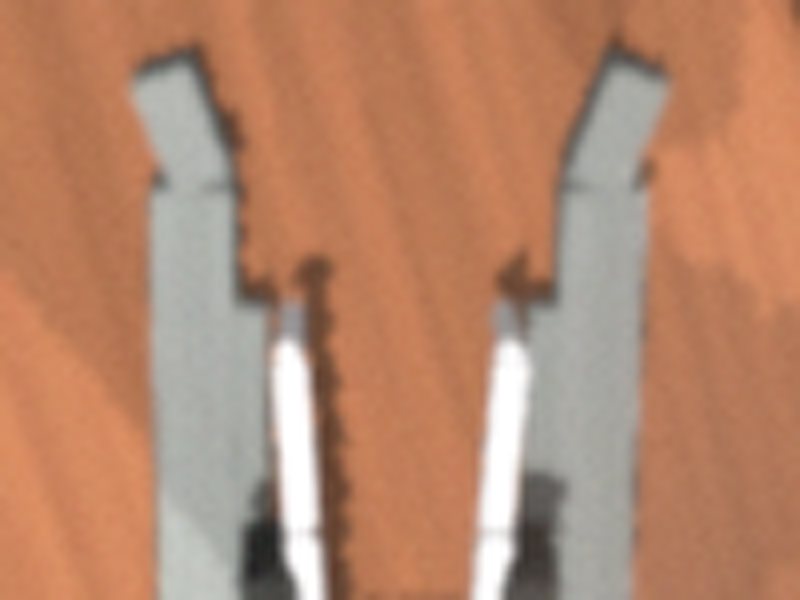

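View pics/w2e.png

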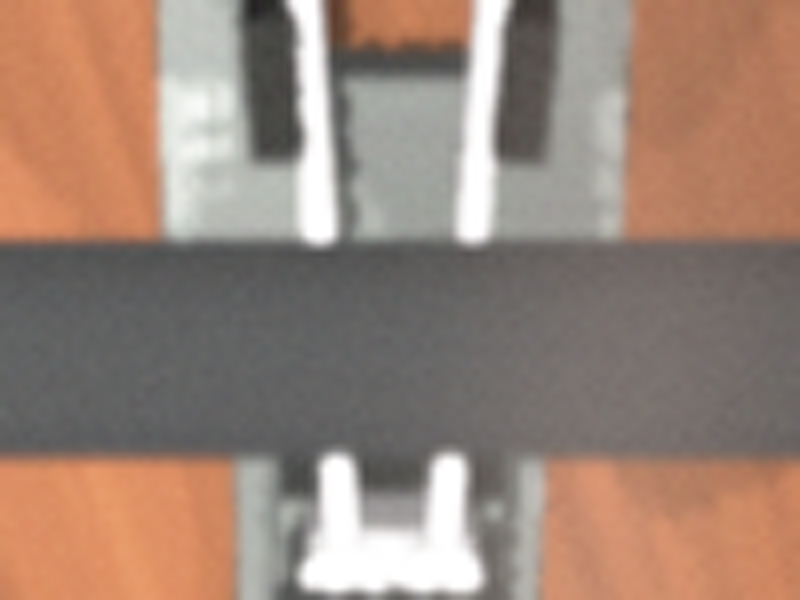

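```bash
python3 - <<'E'
from fit import *
f=dict(np.load('w2.npz'))
U=lambda a,o: (np.array(a,float)+.5)/8-.5+o
P=[(-50,-26,11.5),(-50,26,11.5),(-50,-40,11.5),(-50,40,11.5),(-30,-20,11.5),(-30,20,11.5),(30,0,11.5)]
uv=np.r_[U([(235,187),(565,187),(150,187),(648,187),(270,300),(530,300)],(240,180)),U([(394,75)],(240,250))]
for z in (0,1):
    x,r=fit([(f,P,uv)],(.561,.083,1.267),z); print('jig',x.round(4),r)
t=viewer.grab_frame('top'); s=viewer.grab_frame('scene'); 
J=[(-50,-40,11.5),(-50,40,11.5),(150,-28,50),(150,28,50),(-30,17,39)]
for g,n in((t,'top'),(s,'scene')):
    print(n,proj(g,model(x,J)).round(1).tolist())
E
```

```text
jig [0.561  0.0872 1.2862] [[[0.2, -0.2], [-0.3, -0.1], [-0.2, -0.2], [0.4, -0.1], [0.6, 0.4], [-1.0, 0.4], [0.1, -0.1]]]
jig [5.6100e-01 8.7100e-02 1.2862e+00 3.0000e-04] [[[0.1, -0.2], [-0.3, -0.2], [-0.2, -0.2], [0.4, -0.1], [0.6, 0.4], [-1.0, 0.4], [0.1, -0.0]]]
top [[236.2, 184.2], [226.7, 213.3], [158.3, 162.9], [150.8, 183.5], [220.7, 200.6]]
scene [[328.5, 222.0], [320.4, 200.0], [400.5, 197.1], [392.9, 182.2], [330.5, 198.2]]
```

```bash
cat > plan.py <<'E'
from h import *
from scipy.spatial.transform import Rotation as Ro
import math
def plan(targets,nd=2,shift=(0,0,0)):
    st=readout.get_state(); p=st['eef_pos']+np.array(shift); R=Ro.from_euler('xyz',st['ee_rot'])
    rows=[]
    for (x,y,z,ya,n) in targets:
        g=np.array([x,y,z])
        for i in range(n):
            k=n-i; M=R.as_matrix(); yaw=math.atan2(M[1,0],M[0,0])
            t=round(-((ya-yaw+math.pi)%(2*math.pi)-math.pi)/k,3)
            l=np.round(100*M.T@((g-p)/k),nd)+0.
            p=p+M@l/100; R=R*Ro.from_euler('z',t); rows.append((*l,t+0.))
    for i in range(0,len(rows),10):
        print('; '.join(' '.join(f'{v:g}' for v in r) for r in rows[i:i+10]))
    print('t',st['t'],'from',st['eef_pos'].round(4),st['ee_rot'].round(3),'end',p.round(4),R.as_euler('xyz').round(3),'max',max(np.linalg.norm(r[:3]) for r in rows).round(2))
E
python3 -c "
from plan import *
plan([(.505,-.35,.22,3.069,8)],nd=1)"
```

```text
-0.7 -4.4 -0.1 -0.027; -0.6 -4.4 -0.1 -0.027; -0.5 -4.4 -0.1 -0.027; -0.4 -4.4 -0.1 -0.027; -0.3 -4.5 -0.1 -0.027; -0.1 -4.5 -0.1 -0.027; 0 -4.4 -0.1 -0.027; 0.1 -4.5 -0.1 -0.027
t 6.075 from [0.549  0.0036 0.2199] [3.117 0.014 2.853] end [ 0.505  -0.3504  0.2202] [3.121 0.019 3.069] max 4.51
```

Request:
{"api": "apply_moves", "payload": {
  "deltas": "-0.7 -4.4 -0.1 -0.027; -0.6 -4.4 -0.1 -0.027; -0.5 -4.4 -0.1 -0.027; -0.4 -4.4 -0.1 -0.027; -0.3 -4.5 -0.1 -0.027; -0.1 -4.5 -0.1 -0.027; 0 -4.4 -0.1 -0.027; 0.1 -4.5 -0.1 -0.027; 0 0 0 0; 0 0 0 0"
}}

```text
t: 7.32
eef_pos: [0.5044, -0.3502, 0.2197]
ee_rot: [3.121, 0.018, 3.067]
force: [-1.0, 0.6, 0.1]
width: 0.0872
```

```bash
python3 - <<'E'
from fit import *
f=viewer.grab_frame('wrist'); np.savez('w3',**f); crop(f,(220,100,120,145),5,'w3c')
s=readout.get_state(); print(s['t'],s['eef_pos'],s['ee_rot'],s['q'].round(3))
P=[(-75,-25,6),(-75,25,6),(75,-22,6),(75,22,6),(-75,-7,40),(-39,7,40)]
print(proj(f,model((.5048,-.3549,1.498),P)).round(1))
E
```

```text
7.375 [ 0.50456103 -0.3496968   0.21991979] [3.12080942 0.01804978 3.06803565] [-0.304  0.261 -0.133 -0.027 -1.165  0.241]
[[258.7 109.9]
 [301.3 109.8]
 [263.4 228.3]
 [296.5 228.5]
 [273.1 110.1]
 [286.  144.3]]
```

View pics/w3c.png

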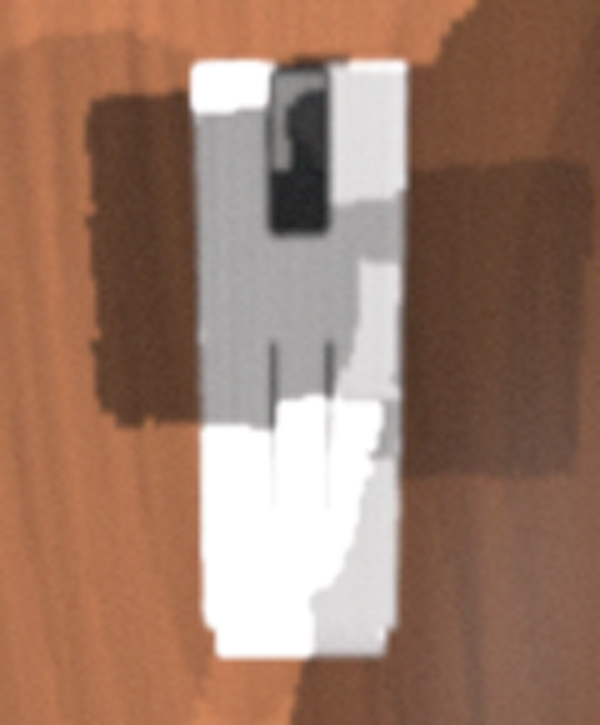

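```bash
python3 - <<'E'
from plan import *
from fit import *
f=dict(np.load('w3.npz'))
P=[(-75,-25,6),(-75,25,6),(75,-22,6),(75,22,6),(-75,-7,40),(-75,7,40),(-39,7,40),(-39,-7,40)]
uv=np.array([(191,63),(408,62),(217,657),(387,657),(270,72),(330,72),(330,235),(270,235)])/5+(220-.4,100-.4)
for z in (0,1):
  x,r=fit([(f,P,uv)],(.505,-.355,1.498),z); print(x.round(4),r)
h=model(x,[(-57,0,28)])[0]; print('handle',h)
y=x[2]+np.pi/2
plan([(h[0],h[1],.08,y,4),(h[0],h[1],.014,y,3)])
E
```

```text
[ 0.5051 -0.3518  1.501 ] [[[0.7, 0.5], [-0.2, 0.5], [0.5, -0.5], [-0.4, -0.4], [-0.7, -0.8], [0.4, -0.9], [0.2, 0.6], [-0.4, 0.6]]]
[ 0.5051 -0.352   1.5011  0.0016] [[[0.6, 0.4], [-0.1, 0.4], [0.5, -0.2], [-0.4, -0.1], [-0.8, -1.0], [0.4, -1.1], [0.2, 0.6], [-0.5, 0.6]]]
handle [ 0.50109273 -0.40886188  0.02955976]
0.04 -1.55 3.47 -0.001; 0.04 -1.56 3.47 -0.001; 0.05 -1.55 3.46 -0.001; 0.04 -1.56 3.47 -0.001; 0.04 -0.04 2.2 0; 0.04 -0.05 2.2 0; 0.04 -0.04 2.19 0
t 7.375 from [ 0.5046 -0.3497  0.2199] [3.121 0.018 3.068] end [ 0.5011 -0.4088  0.014 ] [3.121 0.018 3.072] max 3.8
```

Request:
{"api": "apply_moves", "payload": {
  "deltas": "0.04 -1.55 3.47 0; 0.04 -1.56 3.47 0; 0.05 -1.55 3.46 0; 0.04 -1.56 3.47 0; 0.04 -0.04 2.2 0; 0.04 -0.05 2.2 0; 0.04 -0.04 2.1 0; 0 0 0 0",
  "gripper": 0
}}

```text
t: 8.38
eef_pos: [0.5004, -0.4078, 0.0137]
ee_rot: [3.12, 0.015, 3.069]
force: [0.1, -0.9, 0.8]
width: 0.044
```

Request:
{"api": "apply_moves", "payload": {
  "deltas": "0 0 0 0; 0 0 0 0; 0 0 0 0; 0 0 0 0",
  "gripper": 1,
  "squeeze": 15
}}

```text
t: 8.88
eef_pos: [0.5012, -0.4096, 0.0158]
ee_rot: [3.121, 0.019, 3.068]
force: [-0.9, 1.2, 4.8]
width: 0.0139
```

```bash
python3 - <<'E'
from h import *
f=viewer.grab_frame('wrist'); np.savez('w4',**f); cv2.imwrite('pics/w4.png',f['image'][:,:,::-1])
f=viewer.grab_frame('scene');crop(f,(120,200,130,90),6,'s4')
s=readout.get_state(); print(s['t'],s['eef_pos'],s['ee_rot'],s['q'].round(3),s['width'],s['force'])
E
```

```text
8.975 [ 0.50121903 -0.40957939  0.01571827] [3.12140611 0.01886482 3.06770591] [-0.4    0.507 -0.273 -0.036 -0.779  0.351] 0.014274362599406176 [-0.99271326  0.44597899  4.70028497]
```

View pics/w4.png

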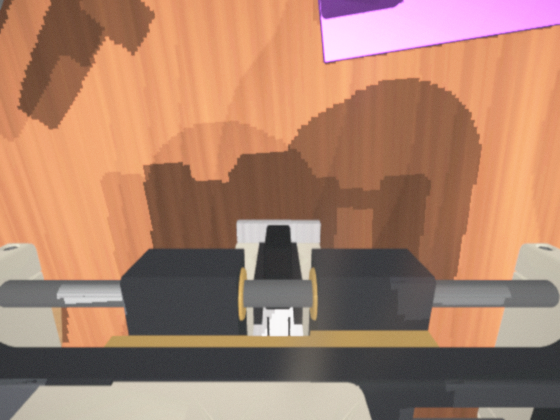

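View pics/s4.png

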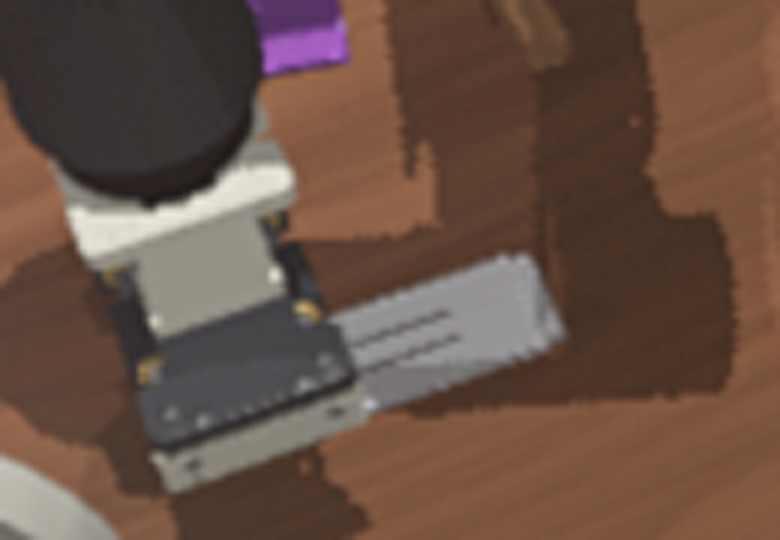

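```bash
python3 - <<'E'
from plan import *
from fit import *
J=(.561,.0872,1.2862)
a=model(J,[(-227,0,0)])[0]; print(a, model(J,[(-102,0,0)]))
plan([(a[0],a[1],.0155,J[2]+np.pi/2,10)])
E
```

```text
[ 0.4972652  -0.13066894  0.        ] [[ 0.53236146 -0.01069706  0.        ]]
0.25 2.78 0.05 0.021; 0.3 2.77 0.05 0.021; 0.36 2.77 0.05 0.021; 0.42 2.76 0.06 0.021; 0.48 2.75 0.05 0.021; 0.53 2.74 0.06 0.021; 0.59 2.72 0.05 0.021; 0.65 2.71 0.06 0.021; 0.71 2.7 0.05 0.021; 0.76 2.68 0.06 0.022
t 8.975 from [ 0.5012 -0.4096  0.0157] [3.121 0.019 3.068] end [ 0.4973 -0.1306  0.0155] [3.118 0.014 2.857] max 2.79
```

Request:
{"api": "apply_moves", "payload": {
  "deltas": "0.25 2.78 0.04 0.021; 0.3 2.77 0.04 0.021; 0.36 2.77 0.04 0.021; 0.42 2.76 0.05 0.021; 0.48 2.75 0.05 0.021; 0.53 2.74 0.05 0.021; 0.59 2.72 0.05 0.021; 0.65 2.71 0.05 0.021; 0.71 2.7 0.05 0.021; 0.76 2.68 0.05 0.022",
  "squeeze": 25
}}

```text
t: 10.22
eef_pos: [0.4971, -0.1301, 0.0158]
ee_rot: [3.118, 0.014, 2.856]
force: [-0.1, -2.1, 0.9]
width: 0.0134
```

```bash
python3 - <<'E'
from h import *
t=viewer.grab_frame('top'); np.savez('t5',**t); crop(t,(190,170,120,100),6,'t5')
f=viewer.grab_frame('scene');np.savez('s5',**f);crop(f,(210,170,130,100),6,'s5')
s=readout.get_state(); print(s['t'],s['eef_pos'],s['ee_rot'],s['q'].round(3),s['width'],s['force'])
E
```

```text
10.325 [ 0.49721282 -0.12869465  0.01582519] [3.11718729 0.01389388 2.85774574] [ 0.116  0.332 -0.593 -0.029 -0.623 -0.376] 0.01396558044470537 [0.24374211 3.05657964 1.88212197]
```

View pics/t5.png

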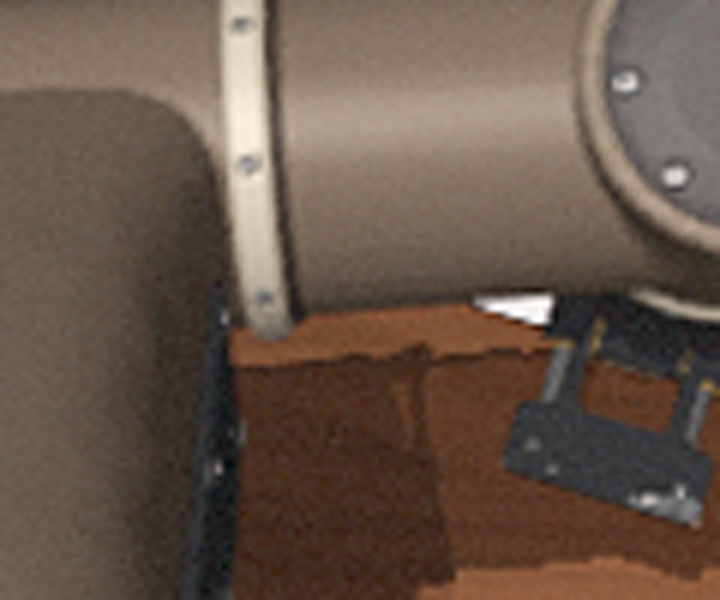

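View pics/s5.png

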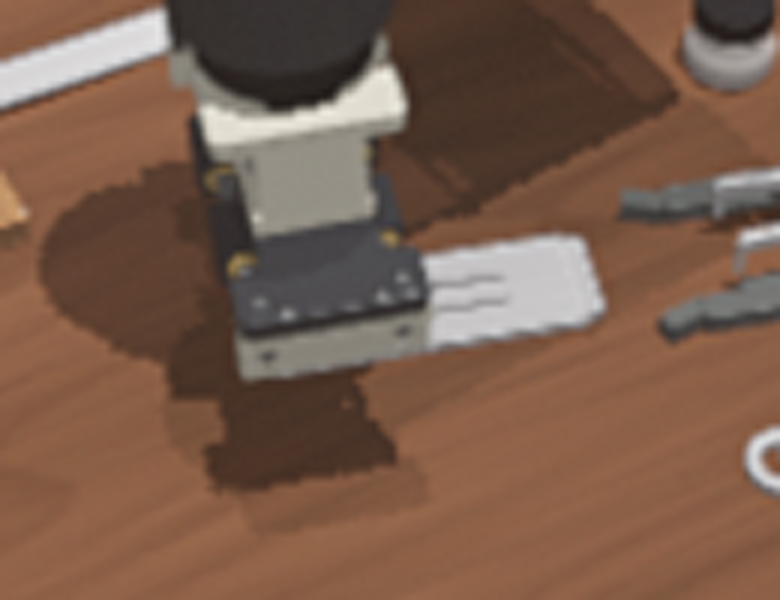

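```bash
python3 - <<'E'
from fit import *
s=dict(np.load('s5.npz')); J=(.561,.0872,1.2862)
q=readout.get_state(); yaw=q['ee_rot'][2]-np.pi/2; tc=q['eef_pos']
p=(tc[0]+.057*np.cos(yaw),tc[1]+.057*np.sin(yaw),yaw)
c=lambda uv:(np.array(uv)-(210,170))*6
print('plate pred',c(proj(s,model(p,[(75,22,6),(75,-22,6),(67,-25,6),(67,25,6)]))).round(0).tolist())
print('jig pred',c(proj(s,model(J,[(-69,30,11.5),(-69,-30,11.5),(-69,30,0),(-69,-30,0),(-50,26,11.5),(-50,-26,11.5),(-69,44,11.5),(-69,-44,11.5),(-30,17,39)]))).round(0).tolist())
E
```

```text
plate pred [[580.0, 231.0], [605.0, 304.0], [590.0, 312.0], [561.0, 229.0]]
jig pred [[628.0, 203.0], [664.0, 302.0], [626.0, 219.0], [662.0, 319.0], [671.0, 203.0], [702.0, 288.0], [620.0, 180.0], [672.0, 326.0], [723.0, 170.0]]
```

```bash
python3 - <<'E'
from fit import *
s=dict(np.load('s5.npz')); J=(.561,.0872,1.2862)
q=readout.get_state(); yaw=q['ee_rot'][2]-np.pi/2; tc=q['eef_pos']
p=(tc[0]+.057*np.cos(yaw),tc[1]+.057*np.sin(yaw),yaw)
o=(280,180);k=12
im=cv2.resize(s['image'][180:230,280:345,::-1],None,fx=k,fy=k,interpolation=cv2.INTER_CUBIC)
def line(P,pose,col):
    uv=((proj(s,model(pose,P))-o+.5)*k).astype(int); cv2.polylines(im,[uv.reshape(-1,1,2)],False,col,1)
for sg in(1,-1):
    line([(30,26*sg,11.5),(-50,26*sg,11.5),(-69,30*sg,11.5),(-69,44*sg,11.5),(-50,40*sg,11.5),(30,40*sg,11.5)],J,(0,255,0))
    line([(110,8*sg,39),(-30,17*sg,39),(-30,17*sg,13)],J,(255,255,0))
line([(0,25,6),(67,25,6),(67,22,6),(75,22,6),(75,-22,6),(67,-22,6),(67,-25,6),(0,-25,6)],p,(0,0,255))
cv2.imwrite('pics/s5o.png',im)
E
```

```text
(no output)
```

View pics/s5o.png

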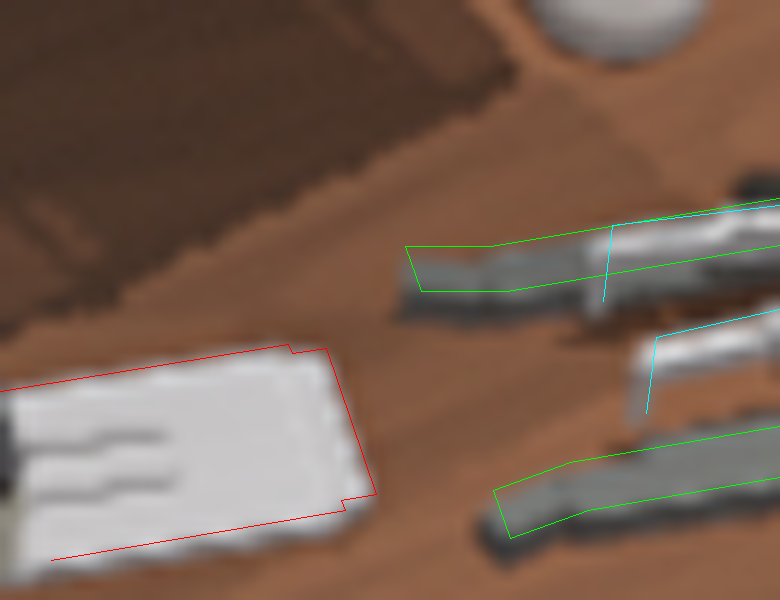

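Request:
{"api": "apply_moves", "payload": {
  "deltas": "-0.05 0.8 0 0; -0.05 1 0.02 0; 0 1 0.02 0; 0 1 0.02 0; 0 1 0.02 0; 0 1 0.02 0"
}}

```text
t: 11.08
eef_pos: [0.5145, -0.0743, 0.0159]
ee_rot: [3.118, 0.013, 2.856]
force: [-0.5, -1.1, -1.3]
width: 0.0134
```

```bash
python3 - <<'E'
from h import *
f=viewer.grab_frame('scene');np.savez('s6',**f);crop(f,(240,160,130,100),6,'s6')
s=readout.get_state(); print(s['t'],s['eef_pos'],s['ee_rot'],s['width'],s['force'],s['moment'])
E
```

```text
11.125 [ 0.5150485  -0.07350898  0.01589308] [3.11723008 0.01383285 2.85691927] 0.013592158682758872 [ 0.15471466  1.25080455 -2.45315079] [0.07374112 0.01644081 0.04940671]
```

View pics/s6.png

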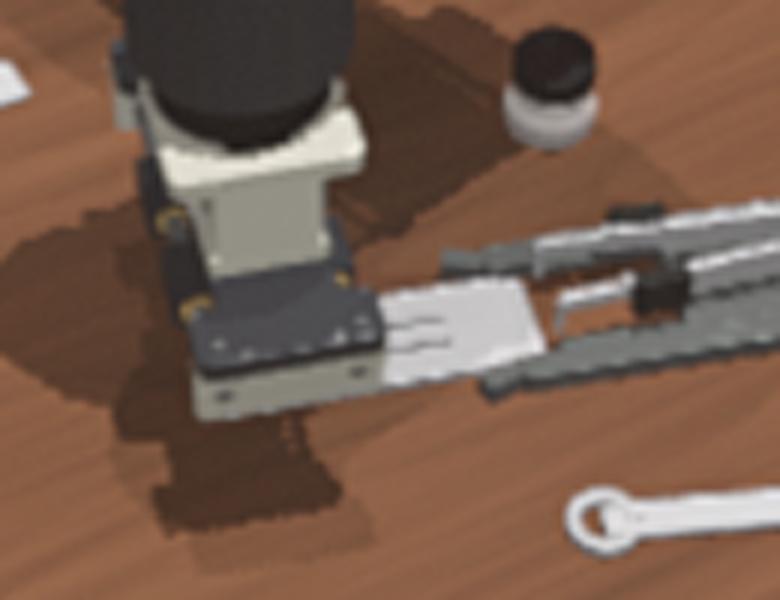

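Request:
{"api": "apply_moves", "payload": {
  "deltas": "0 0.8 0.05 0; 0 0.9 0.03 0; 0 0.9 0.03 0; 0 0.9 0.03 0; 0 0.9 0.02 0; 0 0.6 0.02 0; 0 0 0 0"
}}

```text
t: 12.0
eef_pos: [0.5286, -0.0265, 0.0158]
ee_rot: [3.118, 0.014, 2.857]
force: [-2.5, -0.0, 5.4]
width: 0.014
```

```bash
python3 - <<'E'
from h import *
f=viewer.grab_frame('scene');np.savez('s7',**f);crop(f,(250,160,130,100),6,'s7')
s=readout.get_state(); p=s['eef_pos'];print(s['t'],p,s['ee_rot'],s['width'],s['force'],s['moment'], 'jx',(p[0]-.561)*.2808+(p[1]-.0872)*.9598,'jy',-(p[0]-.561)*.9598+(p[1]-.0872)*.2808)
E
```

```text
12.05 [ 0.5286413  -0.02648767  0.01576988] [3.1173665  0.01378652 2.85692232] 0.013792986994322385 [-1.56014602 -1.37674765  6.30219287] [-0.21496976  1.00629621  0.12122484] jx -0.11820374765302588 jy -0.000865614831702409
```

View pics/s7.png

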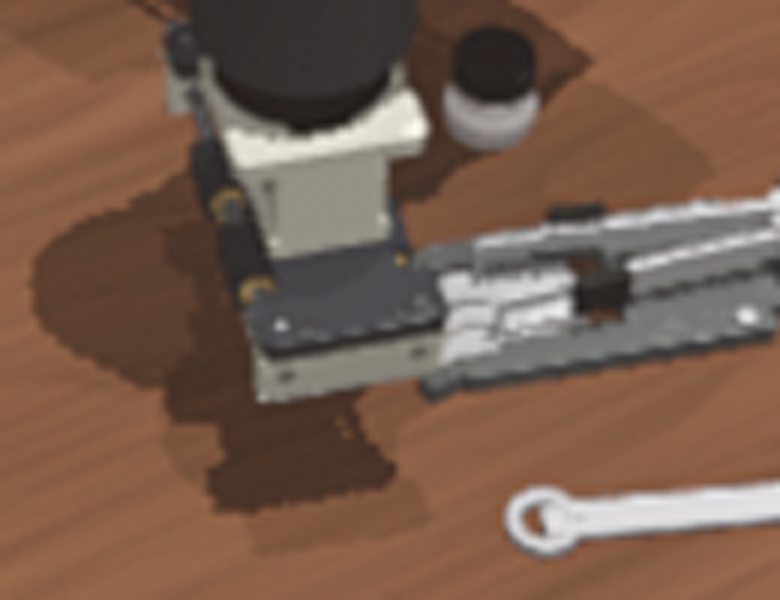

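Request:
{"api": "apply_moves", "payload": {
  "deltas": "0 0.5 0 0; 0 0.4 0 0; 0 0.3 0 0; 0 0.1 0 0"
}}

```text
t: 12.55
eef_pos: [0.5321, -0.0145, 0.0158]
ee_rot: [3.118, 0.013, 2.857]
force: [-1.4, -5.8, 5.9]
width: 0.0135
```

Request:
{"api": "apply_moves", "payload": {
  "deltas": "0 0.1 0 0; 0 0.1 0 0"
}}

```text
t: 12.8
eef_pos: [0.5326, -0.0127, 0.0158]
ee_rot: [3.118, 0.013, 2.857]
force: [-0.6, -4.9, 4.6]
width: 0.0136
```

Request:
{"api": "apply_moves", "payload": {
  "deltas": "0 0.1 0 0; 0 0.1 0 0"
}}

```text
t: 13.05
eef_pos: [0.533, -0.011, 0.0158]
ee_rot: [3.118, 0.013, 2.857]
force: [-0.8, -10.3, 5.7]
width: 0.0138
```

Request:
{"api": "apply_moves", "payload": {
  "deltas": "0 0.1 0 0; 0 0 0 0"
}}

```text
t: 13.3
eef_pos: [0.5328, -0.0109, 0.0158]
ee_rot: [3.119, 0.013, 2.856]
force: [-2.5, -10.7, 5.3]
width: 0.0141
```

Request:
{"api": "apply_moves", "payload": {
  "deltas": "0 0.1 0 0; 0 0 0 0"
}}

```text
t: 13.55
eef_pos: [0.5326, -0.0107, 0.0158]
ee_rot: [3.12, 0.012, 2.856]
force: [-2.4, -15.5, 7.2]
width: 0.0138
```

```bash
python3 - <<'E'
from h import *
f=viewer.grab_frame('scene');np.savez('s8',**f);crop(f,(280,170,80,60),9,'s8')
s=readout.get_state(); p=s['eef_pos'];print(s['t'],p,s['ee_rot'],s['width'],s['force'],s['moment'], 'jx',(p[0]-.561)*.2808+(p[1]-.0872)*.9598,'jy',-(p[0]-.561)*.9598+(p[1]-.0872)*.2808)
E
```

```text
13.6 [ 0.53261337 -0.01072834  0.01577986] [3.12038113 0.01180337 2.85609013] 0.013778419094051076 [ -0.95194857 -16.07015337   6.44071575] [-5.58870186  0.65144807 -0.0443747 ] jx -0.10196258957239593 jy -0.0002527891890302149
```

View pics/s8.png

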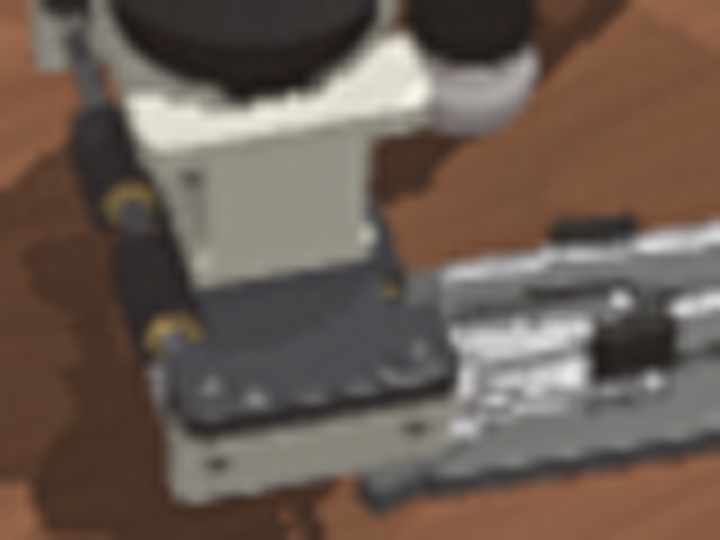

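Request:
{"api": "apply_moves", "payload": {
  "deltas": "0 -0.1 0 0; 0 0 0 0; 0 0 0 0",
  "gripper": 0
}}

```text
t: 13.98
eef_pos: [0.5338, -0.0092, 0.0158]
ee_rot: [3.117, 0.014, 2.857]
force: [0.6, 0.2, 0.1]
width: 0.0382
```

Request:
{"api": "apply_moves", "payload": {
  "deltas": "0 0 -1.5 0; 0 0 -2.5 0; 0 0 -3 0; 0 0 -3 0; 0 0 -2 0; 0 0 0 0"
}}

```text
t: 14.72
eef_pos: [0.5324, -0.0117, 0.1386]
ee_rot: [3.115, 0.018, 2.857]
force: [-0.1, 0.5, 0.2]
width: 0.044
```

```bash
python3 - <<'E'
from h import *
f=viewer.grab_frame('wrist'); np.savez('w9',**f); cv2.imwrite('pics/w9.png',f['image'][:,:,::-1])
f=viewer.grab_frame('scene');crop(f,(280,160,120,90),6,'s9')
s=readout.get_state(); print(s['t'],s['eef_pos'],s['ee_rot'],s['width'],s['force'])
E
```

```text
14.825 [ 0.53105627 -0.01193215  0.13627988] [3.11686625 0.01417856 2.85657181] 0.04404074980060737 [ 0.99454768 -0.04203488 -0.26032383]
```

View pics/w9.png

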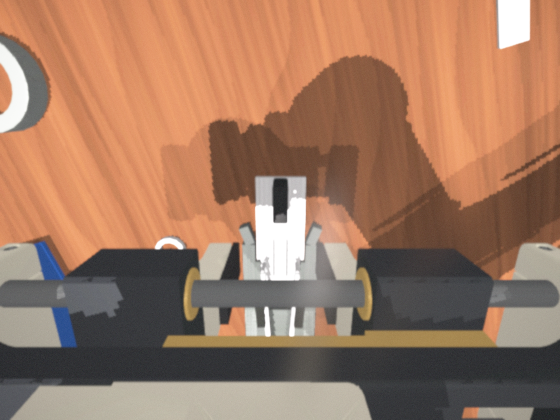

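View pics/s9.png

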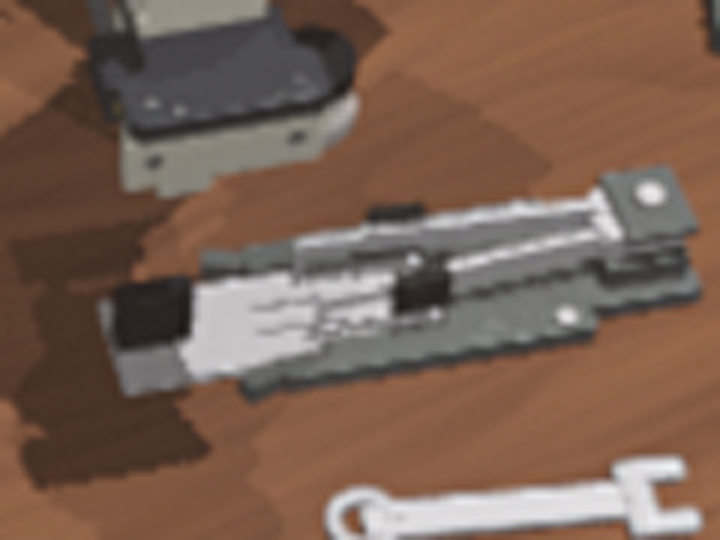

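```bash
python3 - <<'E'
from plan import *
from fit import *
J=(.561,.0872,1.2862)
a=model(J,[(15,-.4,0)])[0]; print(a)
plan([(a[0],a[1],.1363,J[2]+np.pi/2,4)])
E
```

```text
[0.56559546 0.10148432 0.        ]
-0.03 2.96 0.07 0; -0.03 2.96 0.07 0; -0.03 2.97 0.08 0; -0.04 2.96 0.07 0
t 14.825 from [ 0.5311 -0.0119  0.1363] [3.117 0.014 2.857] end [0.5656 0.1015 0.1363] [3.117 0.014 2.857] max 2.97
```

Request:
{"api": "apply_moves", "payload": {
  "deltas": "0 2.96 0.07 0; 0 2.96 0.07 0; -0.05 2.97 0.07 0; -0.05 2.96 0.07 0; 0 0 0 0; 0 0 0 0",
  "gripper": -0.6
}}

```text
t: 15.58
eef_pos: [0.5647, 0.101, 0.135]
ee_rot: [3.119, 0.012, 2.857]
force: [-0.3, 0.5, -0.7]
width: 0.07
```

```bash
python3 - <<'E'
from h import *
f=viewer.grab_frame('wrist'); np.savez('w10',**f); cv2.imwrite('pics/w10.png',f['image'][:,:,::-1]); crop(f,(225,110,110,140),5,'w10c')
s=readout.get_state(); p=s['eef_pos'];print(s['t'],s['eef_pos'],s['ee_rot'],s['width'],s['force'], 'jx',(p[0]-.561)*.2808+(p[1]-.0872)*.9598,'jy',-(p[0]-.561)*.9598+(p[1]-.0872)*.2808)
E
```

```text
15.625 [0.56477093 0.10075353 0.13519269] [3.11863668 0.0123741  2.85631128] 0.06979653058136509 [ 0.06383991 -0.74811805 -0.16352432] jx 0.014067553199195074 jy 0.00018648780253414455
```

View pics/w10.png

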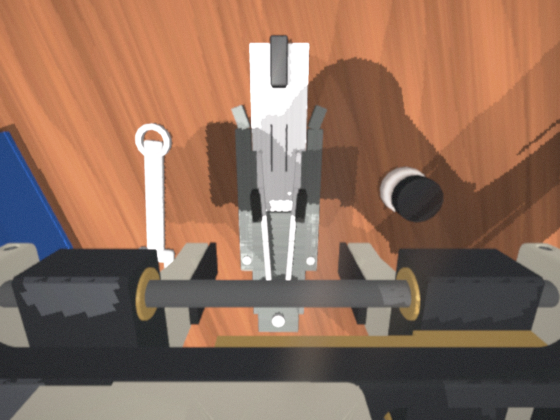

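View pics/w10c.png

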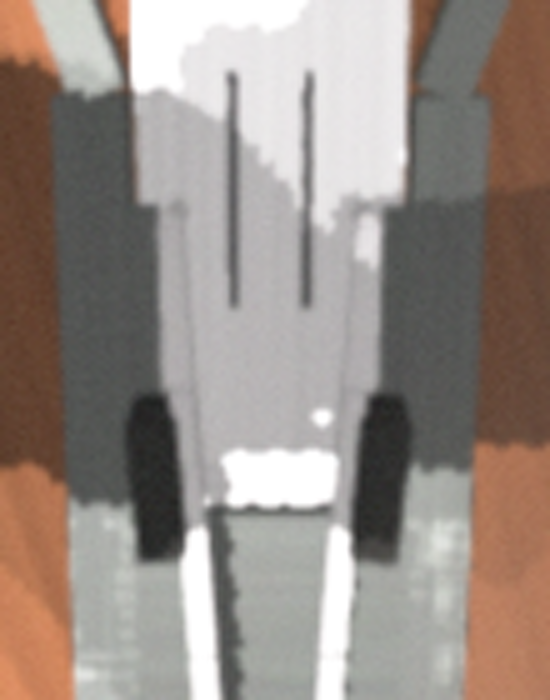

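```bash
python3 - <<'E'
from plan import *
from fit import *
f=dict(np.load('w10.npz'))
U=lambda a: (np.array(a,float)+.5)/5-.5+(225,110)
P=[(-50,-26,11.5),(-50,26,11.5),(-50,-40,11.5),(-50,40,11.5),(-30,-20,11.5),(-30,20,11.5),(30,0,11.5)]
uv=U([(130,95),(414,95),(52,97),(490,97),(157,205),(383,205),(271,512)])
for z in (0,1):
    x,r=fit([(f,P,uv)],(.561,.083,1.267),z); print('jig',x.round(4),r)
x=x[:3]
def tojig(uv,z):
    w=atz(f,uv,z); c,s=np.cos(x[2]),np.sin(x[2]); d=w[:2]-x[:2]; return (c*d[0]+s*d[1], -s*d[0]+c*d[1])
for n,q,z in [('padLtop',(135,398),.043),('padL near',(138,560),.043),('padRtop',(403,398),.043),('padR near',(398,560),.043),('pinL',(177,208),.039),('pinR',(355,208),.039),('line',(232,190),.006),('line',(307,190),.006)]: print(n,np.round(tojig(U(q),z),4))
st=readout.get_state()
a=model(x,[(15,0,0)])[0]; print(a)
plan([(a[0],a[1],.07,x[2]+np.pi/2,3),(a[0],a[1],.019,x[2]+np.pi/2,4)])
E
```

```text
jig [0.5611 0.0876 1.2867] [[[-0.5, 0.0], [0.2, 0.0], [-0.4, -0.4], [0.5, -0.4], [1.2, 0.3], [-0.8, 0.3], [-0.0, 0.1]]]
jig [ 0.5611  0.0878  1.2867 -0.0013] [[[-0.4, 0.1], [0.1, 0.1], [-0.1, -0.3], [0.3, -0.3], [1.3, 0.3], [-0.9, 0.3], [-0.0, -0.2]]]
padLtop [-0.0019 -0.023 ]
padL near [ 0.0278 -0.0233]
padRtop [-0.0021  0.0228]
padR near [0.0276 0.0228]
pinL [-0.0337 -0.0155]
pinR [-0.0337  0.0142]
line [-0.0325 -0.0074]
line [-0.0325  0.0067]
[0.56531915 0.10216253 0.        ]
0.02 0 2.17 0; 0.02 0 2.18 -0.001; 0.03 0 2.17 0; 0.02 -0.03 1.27 0; 0.01 -0.03 1.28 0; 0.02 -0.03 1.27 0; 0.01 -0.03 1.28 0
t 15.625 from [0.5648 0.1008 0.1352] [3.119 0.012 2.856] end [0.5653 0.1021 0.019 ] [3.119 0.012 2.857] max 2.18
```

Request:
{"api": "apply_moves", "payload": {
  "deltas": "0 0 2.17 0; 0 0 2.17 0; 0.04 0 2.17 0; 0.02 -0.03 1.27 0; 0.02 -0.03 1.27 0; 0.02 -0.03 1.27 0; 0.02 -0.03 1.25 0; 0 0 0 0"
}}

```text
t: 16.62
eef_pos: [0.5655, 0.1024, 0.019]
ee_rot: [3.119, 0.012, 2.856]
force: [0.4, -0.6, 1.1]
width: 0.0701
```

```bash
python3 - <<'E'
from h import *
f=viewer.grab_frame('wrist'); np.savez('w11',**f); cv2.imwrite('pics/w11.png',f['image'][:,:,::-1])
s=readout.get_state(); p=s['eef_pos'];print(s['t'],s['eef_pos'],s['ee_rot'],s['width'],s['force'], 'jx',(p[0]-.561)*.2808+(p[1]-.0872)*.9598,'jy',-(p[0]-.561)*.9598+(p[1]-.0872)*.2808)
f=viewer.grab_frame('scene');crop(f,(290,150,120,90),6,'s11')
E
```

```text
16.675 [0.56600862 0.10263964 0.01970962] [3.11838475 0.01287617 2.85664464] 0.06968225436792985 [-0.32746936  0.28202388 -0.41951506] jx 0.016225384063401457 jy -0.00047182128892589957
```

View pics/w11.png

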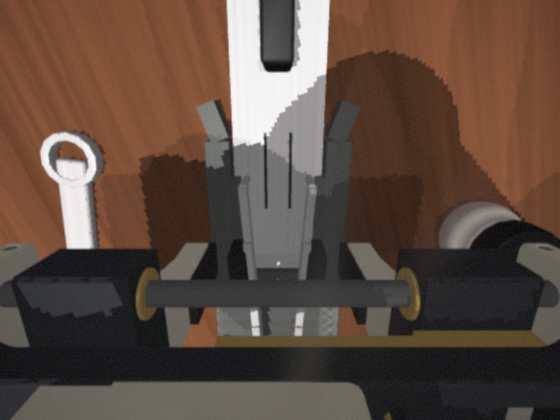

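View pics/s11.png

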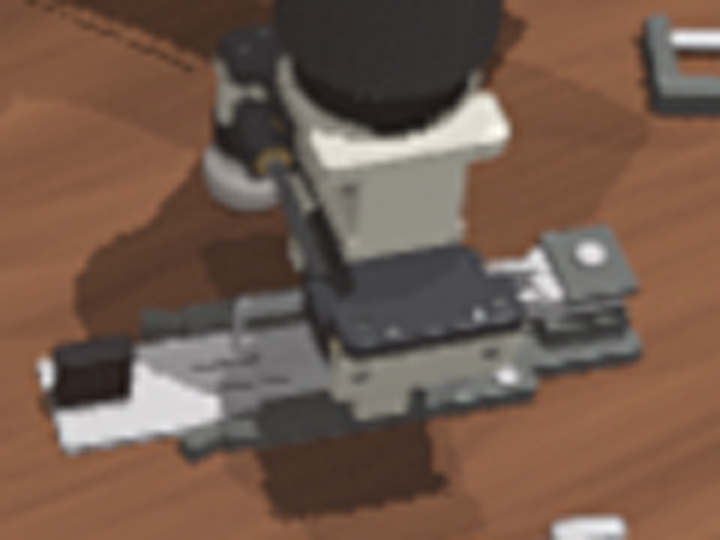

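Request:
{"api": "apply_moves", "payload": {
  "deltas": "0 0 0 0; 0 0 0 0; 0 0 0 0; 0 0 0 0",
  "gripper": 0.09,
  "squeeze": 20
}}

```text
t: 17.23
eef_pos: [0.5661, 0.1024, 0.0204]
ee_rot: [3.118, 0.013, 2.857]
force: [-1.6, -2.2, 4.5]
width: 0.041
```

```bash
python3 - <<'E'
from h import *
f=viewer.grab_frame('wrist'); np.savez('w12',**f); crop(f,(195,120,165,150),4,'w12')
s=readout.get_state(); p=s['eef_pos'];print(s['t'],s['eef_pos'],s['ee_rot'],s['width'],s['force'])
E
```

```text
17.275 [0.56608101 0.10240243 0.02036328] [3.11808136 0.01343158 2.85659424] 0.04044057911256693 [-1.6739244  -1.84062043  3.87197223]
```

View pics/w12.png

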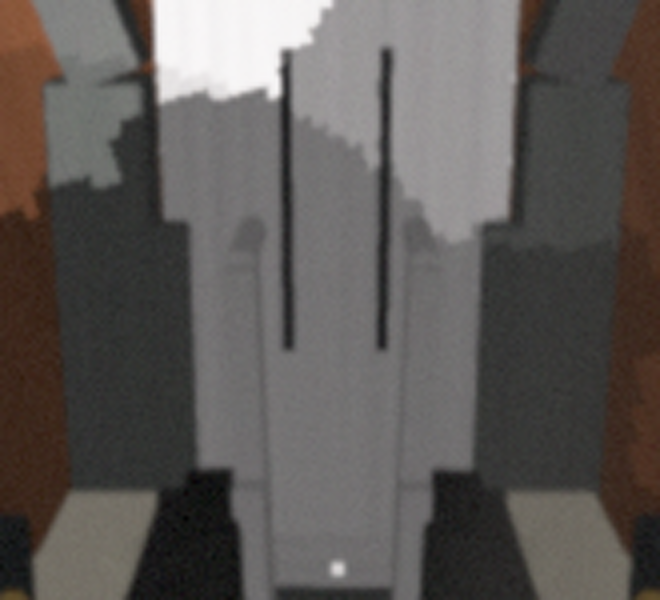

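Request:
{"api": "apply_moves", "payload": {
  "deltas": "0 0 0 0; 0 0 0 0",
  "gripper": 0.17
}}

```text
t: 17.52
eef_pos: [0.566, 0.1023, 0.0203]
ee_rot: [3.118, 0.013, 2.857]
force: [-1.8, -4.9, 6.3]
width: 0.0366
```

Request:
{"api": "apply_moves", "payload": {
  "deltas": "0 0 0 0; 0 0 0 0; 0 0 0 0; 0 0 0 0",
  "gripper": 0.21
}}

```text
t: 18.02
eef_pos: [0.566, 0.1022, 0.0203]
ee_rot: [3.118, 0.013, 2.856]
force: [-0.8, -5.0, 4.7]
width: 0.0347
```

```bash
python3 - <<'E'
from h import *
f=viewer.grab_frame('wrist'); np.savez('w13',**f); crop(f,(215,120,125,110),6,'w13')
w=[]
for i in range(5):
    g=viewer.grab_frame('scene'); w.append(readout.get_state()['width'])
crop(g,(290,150,120,90),6,'s13')
s=readout.get_state(); p=s['eef_pos'];print(s['t'],s['eef_pos'],s['ee_rot'],w,s['force'])
E
```

```text
18.325 [0.56592531 0.10217951 0.02026954] [3.11846131 0.01313125 2.85647874] [0.034439641419036285, 0.03461002223598435, 0.034870705588116835, 0.03491822734057377, 0.03488112334265135] [-1.87136369 -4.47218556  4.95309651]
```

View pics/w13.png

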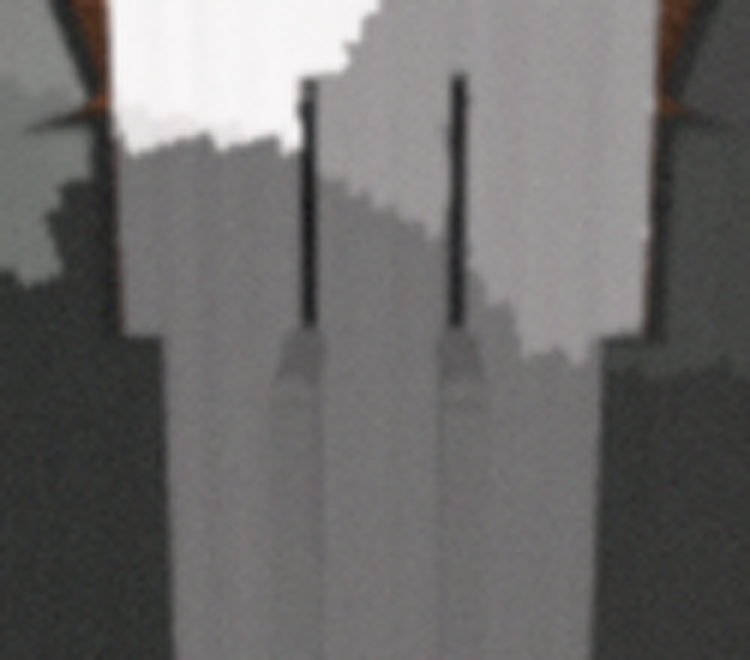

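View pics/s13.png

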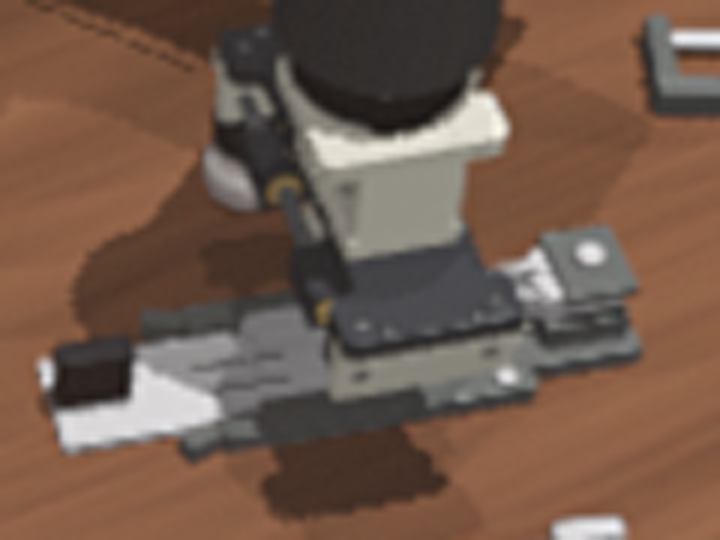

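Request:
{"api": "apply_moves", "payload": {
  "deltas": "0 0 0 0; 0 0 0 0; 0 0 0 0; 0 0 0 0; 0 0 0 0; 0 0 0 0; 0 0 0 0; 0 0 0 0; 0 0 0 0; 0 0 0 0"
}}

```text
t: 19.58
eef_pos: [0.566, 0.1022, 0.0203]
ee_rot: [3.118, 0.013, 2.856]
force: [-0.8, -3.9, 5.7]
width: 0.0349
```

```bash
python3 - <<'E'
from h import *
f=viewer.grab_frame('wrist'); crop(f,(215,120,125,110),6,'w14'); print(readout.get_state()['width'],readout.get_state()['t'])
g=dict(np.load('w13.npz')); print(np.abs(f['image'].astype(int)-g['image']).mean())
E
```

```text
0.0347348648856485 19.625
2.4080668934240363
```

View pics/w14.png

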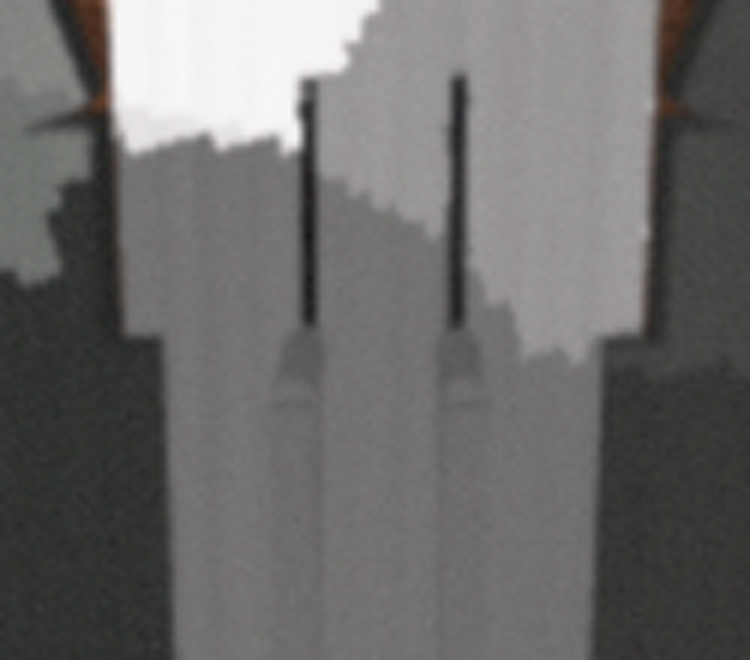

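The view hasn't changed. The pins sit right over the two lines, at crop px (306,335) and (458,335), and the legs are parallel. I'm handing in.

```bash
python3 -c "
from station import job,readout
print(job.job_done()); print(readout.get_state()['t'])"
```

```text
the job is handed in; nothing more can be done
None
the job is handed in; nothing more can be done
```

The gauge plate is home against the end stop, and I handed in at about 19.6 s with the gripper holding the tweezers at about 14 mm. The hand-in gave no verdict, so what follows is from my own last checks.

- **Plate:** I gripped it by the black handle and slid it in until it stopped, at about 16 N of push with the handle 102 mm before the jig origin. The wrist picture afterwards showed its front edge flush with the stop. Only then did I close on the pads.
- **Tweezers:** The pads read 34.4 to 34.9 mm apart and held steady for more than 1.5 s. In the picture the points stood over the two lines, which I measured as a gap of about 13.8 mm, with the legs parallel.
- **Not measured:** I had no force reading for each leg. About 5 N on each is the figure given for this gap.

**Problems:**
- **Wrong turn:** A sign mistake in my planner first swung the arm the wrong way, until joint 3 reached its limit of 1.25 rad. It touched nothing that I saw, but it left the tool tilted about 1.5° for the rest of the job.
- **Camera mismatch:** The scene camera placed the jig 1 to 3 mm from where the wrist camera did. I went by the wrist camera, and the plate went in without catching.

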